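# Hold a heat sink flush against a power board with a spacer

### The job

Take the orange spacer out of its rack, lower it upright and deep into the gap between the jig's jaws and the loose heat sink, at the one jaw where the gap is wide enough (do not force it into the narrow place), and with it push the heat sink flush along its whole length against the brass bracket of the circuit board. Touch the heat sink only with the spacer, leave the other things on the bench alone, and finish while still gripping the spacer and firmly pressing the heat sink home, ready for its screws.

Things in the scene. Friction and masses are not known exactly. Their poses are not given: they have to be found in the camera images.
- spacer: orange plastic block with a thin black line round it, 16 mm (its x) by 36 mm (its y) by 85 mm tall (its z), about 80 g; origin at the centre of its underside; stands upright in the rack's slot. Below 40 mm it is a 10 mm thick web with an upright round rib, 16 mm across, in the middle of each face, which does the pushing. Front and back are alike. Grip it above the line, across the 16 mm
- rack: fixed black block 70 (x) by 80 (y) by 25 mm high with a slot 15 mm deep, 19 by 39 mm, that holds the spacer upright (so 70 mm of spacer stand out above it); origin at the centre of its underside; bench top at z = 0
- jig: fixed dark steel base plate, 190 (x) by 200 (y) by 10 mm thick, on the bench, reaching from 85 mm behind to 105 mm ahead of its origin along x, origin on the bench top; axes: x across the gap towards the board (away from the back wall), y along the gap, z up. A blue back wall, 30 mm high above the plate, stands along its near edge with its inner face at x = -62 mm; both jaws are bolted to that face. Its yaw differs by up to 0.3 rad from the robot's x
- thin_jaw: fixed white jaw block, 8 mm thick (x), 80 mm long (y), 30 mm high, on the jig's plate against the back wall; origin at the middle of the lower edge of its rear face, at the plate's top (10 mm above the bench), so its pressing face is at x = 8 mm; same axes as the jig. It sits at the left or the right half (42 mm either side of the jig's middle). Beside it is the wide gap: 22 to 31 mm to the heat sink at the start, 34 mm once the heat sink is flush
- thick_jaw: the same, but 29 mm thick: pressing face at x = 29 mm; beside it the gap is 1 to 13 mm, too narrow for the spacer
- heat_sink: loose bare aluminium heat sink with upright fins along its length, 50 (x) by 160 (y) by 30 mm high, about 350 g; flat front and back faces (fins at the outer faces are full height), origin at the centre of its underside; lies on the jig's plate between jaws and bracket, 4 to 9 mm short of the bracket and up to 0.03 rad askew. Smooth (friction about 0.25): sliding it takes 1 to 2 N
- board: fixed green circuit board with parts up to 30 mm high and, along its near edge, an upright brass bracket 176 mm long (y) and 32 mm high; origin under the middle of the bracket's face, on the jig's plate, 30 mm ahead of the jig's origin along x; same axes as the jig
- bracket_face (a point): middle of the bracket's face that looks at the heat sink (brass plate), 15 mm above the jig's plate; same axes as the jig; it does not give; the heat sink is flush when its front face lies on this plane. One end of it may touch first; a push of 10 to 20 N at the inner part of the wide gap (up to 20 mm from the thin jaw's middle, towards the thick jaw) squares it up best
- sink_corner_left (a point): left (+y) end of the heat sink's front face (towards the bracket), 15 mm above its underside
- sink_corner_right (a point): right (-y) end of the same face
- bin: loose small open black parts bin, 75 by 95 by 45 mm high, origin under its centre; on the side of the jig where the rack is not; leave alone
- spool: loose spool of solder with green flanges, 64 mm across, 42 mm high, origin under its centre, beyond the jig; leave alone
- screwdriver: loose screwdriver with a yellow handle lying beyond the jig, about 200 mm long; leave alone
Not all that is in view belongs to the job. Of the things shaped like the spacer, the orange one is meant. Leave any blue look-alike of the heat_sink alone.

How it is judged:
By the outcome, as a careful person would: the job done as asked, in the order asked, and still so for the second after the job is handed in, while the arm keeps its last pose, push and grip.
It also fails if it takes over 43 s, if anything falls off the work surface, if the arm or the gripper's body presses on something with over 40 N, if the wrist force passes 120 N, or if a joint passes its speed limit or range.

### The arm

A 6-joint arm with a two-finger parallel gripper is mounted at the origin on the work surface. World frame = base frame: x ahead of the robot, y to its left, z up, the work surface at z = 0. Lengths are in m, angles in rad, forces in N, time in s.
With the tool pointing down it reaches from about 0.375 to 0.9 m from the base axis. Payload 3.1 kg.
Tool frame: the origin (TCP) lies on the centre line of the jaws, within the pads' length; the fingertips stand 17 mm ahead of it and the grasp point (between the pads) lies 2 mm behind it; z points along the fingers, y is the line along which they close (so a half turn about z gives the same grasp; the last joint's range is limited). The gripper opens to 87 mm and grips with 3 to 60 N. Pads are 19 mm wide; open, the fingers measure 117 mm over their backs; the gripper's body (75 mm by 190 mm) begins 51 mm behind the grasp point.
Start: joints at [-1.286, 0.527, 1.433, -0, 1.181, -0.178], TCP at [0.279, -0.559, 0.214] pointing down, gripper open.
Joint ranges: [-3.08, 3.08], [-0.75, 2.2], [0.22, 2.44], [-1.43, 4.57], [0, 2.65], [-2.85, 2.85]. Speed limits (rad/s): [2.79, 2.79, 3.14, 3.14, 3.14, 3.14].

### API

Orientations are given as a rotation vector (axis times angle).
In Python, from cell import manip gives the robot as it stands.
- The arm moves only by the shell command python3 -m pendant 'ROWS' [OPENING] [FORCE]. ROWS is JSON, a list of rows, each a list of 6 numbers: the shift along the tool's x, y, z as a fraction of full scale, then the turn, a rotation vector about the tool's x, y, z as a fraction of full scale. A call has exactly 5 rows; each row is the pose to reach, as a shift and turn from the pose commanded when the call began, along the tool's axes at that moment; what a row does not reach only later rows make up. Full scale, the value 1, is 800 mm for a shift and 45 degrees for a turn. A row lasts 1/10 s, in which the tool goes at most 50 mm and 8.59 degrees, less where a joint would pass 70% of its speed; a pose out of reach is approached as far as the arm can. A call with a number of a shift or a turn outside -1 to 1 is refused whole. A call with a gripper value outside its range is refused whole. OPENING is the closure, from -1 (fully open) to 1 (shut), set as the call begins (- or left out, the last holds). The fingers move at their own pace and stop on an object; FORCE is the grip in N (left out, the last holds). Time passes only in rows, so rows that repeat a pose let the fingers close, or fill a call up. It gives the time, the measured TCP pose, the force, the opening and the grip force at its end, in the units of the state.
- manip.sense(): the state, without advancing time (a new reading comes with each control period).
- manip.capture(name): name is "side" or "top"; returns the picture (420x560x3 uint8, red, green, blue); there is no depth.
- manip.camera_info(name): a dict with "K" (3x3 intrinsics, pixels), "cam_to_world" (4x4, takes a point from camera to world coordinates). Camera axes: x right, y up, looking along -z (the intrinsics and any distortion apply to the point x, -y, -z); pixel columns grow to the right and rows downward; lengths in m; the calibration is good to about 2 mm. A picture is of the moment at which its call begins. camera_info takes no time and is no camera call.
- manip.job_done(): hands the job in; it is judged then, once.
The state is a dict: "clock": time; "joints": joint angles; "qd": joint speeds; "joint_torque": joint torques, N m; "tool_pos": TCP position; "tool_rot": TCP orientation; "wrist_force": force on the tool from outside, world axes, zero at the start; "wrist_torque": the same for the moment, N m; "width": finger opening in m; "gripper_force": force on a finger pad.
Only numpy, scipy, OpenCV 4.12 (cv2) and the standard library are available. Lean on these libraries where they do the work, as an engineer would, in place of code of your own. Each camera call takes 0.05 s, during which the arm holds its last target. There are 200 camera calls.

## Working session

There is one attempt and no reset: what is moved stays moved. The work goes in short steps, Python scripts to look and compute and a shell command to move; the robot and the scene stay as the last step left them, time stands still between calls to the robot, and variables do not carry over. Pictures are saved under pics/ and viewed, at most 10 in all, crops included, and the job is handed in when it is done.

```bash
ls; mkdir -p pics
python3 - <<'E'
from cell import manip
import cv2,json,numpy as np
for n in("top","side"):
    im=manip.capture(n); cv2.imwrite(f"pics/{n}0.png",cv2.cvtColor(im,cv2.COLOR_RGB2BGR)); i=manip.camera_info(n)
    print(n,{k:np.round(np.array(v),4).tolist() if not isinstance(v,str) else v for k,v in i.items()})
print(manip.sense())
E
```

```text
pics
top {'K': [[465.2911, 0.0, 286.2368], [0.0, 465.2911, 206.1679], [0.0, 0.0, 1.0]], 'cam_to_world': [[0.012, 0.9972, -0.074, 0.4797], [-0.9999, 0.0119, -0.0016, 0.0176], [-0.0007, 0.074, 0.9973, 1.1151], [0.0, 0.0, 0.0, 1.0]]}
side {'K': [[385.3563, 0.0, 283.2331], [0.0, 385.3563, 204.8775], [0.0, 0.0, 1.0]], 'cam_to_world': [[-0.957, 0.1474, -0.2499, 0.3304], [-0.2898, -0.5261, 0.7995, 0.7732], [-0.0137, 0.8376, 0.5462, 0.5467], [0.0, 0.0, 0.0, 1.0]]}
{'clock': 0.1, 'joints': array([-1.28650002e+00,  5.28356070e-01,  1.43377149e+00,  1.46783705e-05,
        1.18138467e+00, -1.78510474e-01]), 'qd': array([ 1.03218026e-03, -1.86034545e-03, -2.29223197e-03, -8.26313007e-04,
        4.64425797e-05,  5.69864392e-04]), 'joint_torque': array([-1.11399924e-03, -4.40985954e+01, -1.77149981e+01,  6.33974117e-02,
        5.34055266e-02, -4.06479364e-05]), 'tool_pos': array([ 0.27887226, -0.55858776,  0.21288087]), 'tool_rot': array([-3.05599057e+00, -7.20056256e-01,  1.38035113e-04]), 'wrist_force': array([-0.5785595 ,  0.17124669, -0.39989114]), 'wrist_torque': array([ 0.04019696,  0.01470803, -0.01466742]), 'gripper_force': 0.0, 'width': 0.08721398709136081}
```

View pics/top0.png

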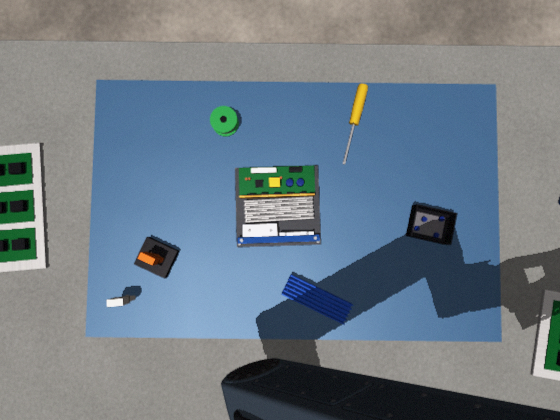

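View pics/side0.png

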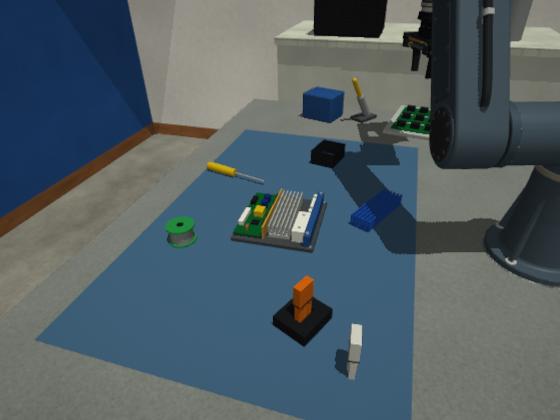

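Top view: the orange spacer is in the rack at (147,258). The heat sink is at (278,209), the thick jaw at (260,230) and the thin jaw at (297,234), which puts the thin jaw on the −y side.
What could be mistaken for the spacer: the white block at top (118,301) / side (355,350). The orange one is at side (303,298). The blue finned piece at top (317,297) is the heat sink decoy. I choose the orange block and check it in a close crop.

```bash
cat > h.py <<'E'
import numpy as np,cv2
from cell import manip
from scipy.spatial.transform import Rotation as R
def ray(n,u,v):
    i=manip.camera_info(n);K=np.array(i["K"]);T=np.array(i["cam_to_world"])
    d=np.array([(u-K[0,2])/K[0,0],-(v-K[1,2])/K[1,1],-1]);return T[:3,3],T[:3,:3]@d
def onz(n,u,v,z):
    o,d=ray(n,u,v);return o+d*(z-o[2])/d[2]
def pix(n,p):
    i=manip.camera_info(n);K=np.array(i["K"]);T=np.array(i["cam_to_world"])
    q=T[:3,:3].T@(np.array(p)-T[:3,3]);return K[0,2]+K[0,0]*q[0]/-q[2],K[1,2]-K[1,1]*q[1]/-q[2]
def crop(im,x,y,w,h,s,f):
    cv2.imwrite(f,cv2.cvtColor(cv2.resize(im[y:y+h,x:x+w],None,fx=s,fy=s,interpolation=cv2.INTER_CUBIC),cv2.COLOR_RGB2BGR))
E
python3 - <<'E'
from h import *
t=manip.capture("top");s=manip.capture("side")
a=cv2.resize(t[230:285,125:190],None,fx=6,fy=6,interpolation=cv2.INTER_CUBIC)
b=cv2.resize(s[265:350,260:345],None,fx=4,fy=4,interpolation=cv2.INTER_CUBIC)[:330]
cv2.imwrite("pics/sp.png",cv2.cvtColor(np.hstack([a[:330],b]),cv2.COLOR_RGB2BGR))
crop(t,230,155,100,100*3//4+20,6,"pics/jig.png")
h=cv2.cvtColor(t,cv2.COLOR_RGB2HSV)
m=((h[...,0]<14)&(h[...,1]>180)&(h[...,2]>90)).astype(np.uint8); m[:,:100]=0;m[:,200:]=0
c=max(cv2.findContours(m,0,1)[0],key=cv2.contourArea);r=cv2.minAreaRect(c);print(r,onz("top",*r[0],.085))
# rack black
m=((t.max(2)<45)).astype(np.uint8);m[:225]=0;m[290:]=0;m[:,:120]=0;m[:,195:]=0
m=cv2.morphologyEx(m,3,np.ones((13,13)))
c=max(cv2.findContours(m,0,1)[0],key=cv2.contourArea);r=cv2.minAreaRect(c);print(r,cv2.contourArea(c));
P=[onz("top",*p,.025)[:2] for p in cv2.boxPoints(r)];print(np.round(P,4),np.mean(P,0))
print([round(float(np.linalg.norm(P[i]-P[i-1])),4) for i in range(4)])
E
```

```text
((145.6000213623047, 257.8000183105469), (15.205260276794434, 8.049844741821289), 26.56505012512207) [0.43840167 0.32753429 0.085     ]
((157.15121459960938, 256.3390197753906), (34.64214324951172, 29.124544143676758), 24.775142669677734) 505.0
[[0.4253 0.3692]
 [0.4871 0.3428]
 [0.4542 0.2683]
 [0.3927 0.2949]] [0.43979088 0.31879162]
[0.0811, 0.0672, 0.0815, 0.067]
```

View pics/sp.png

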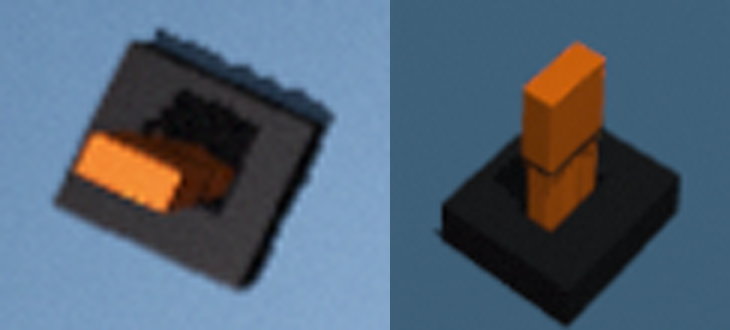

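View pics/jig.png

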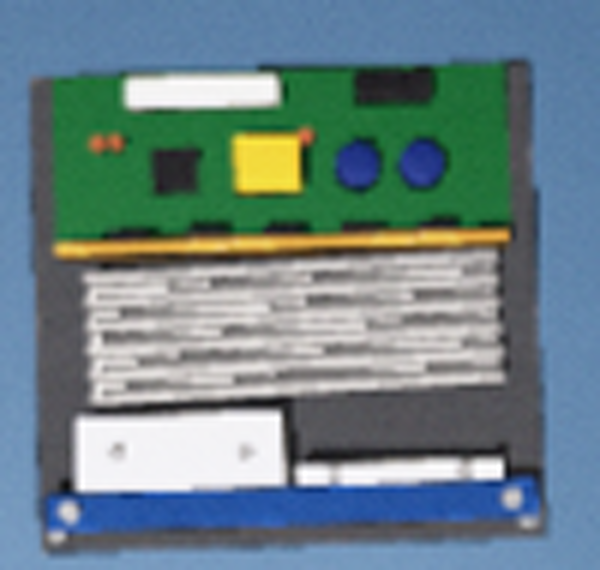

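The close crop confirms the orange spacer with its black line in the rack. Its top face is centred near top (146.5,258) and side (303.4,283.6). In the jig crop the thick jaw is on the left and the thin jaw on the right, with the heat sink short of the brass bracket.

```bash
cat > m.py <<'E'
from h import *
def tri(u1,u2):
    (a,d),(b,e)=ray("top",*u1),ray("side",*u2)
    s=np.linalg.lstsq(np.c_[d,-e],b-a,rcond=None)[0];p,q=a+d*s[0],b+e*s[1];return (p+q)/2,np.linalg.norm(p-q)
def fitedge(im,n,p,q,z,wid=4,pol=None,N=60):
    """sub-pixel edge near pixel line p-q: strongest gradient of a luminance profile normal to it"""
    p,q=np.array(p,float),np.array(q,float);t=(q-p)/np.linalg.norm(q-p);nn=np.array([-t[1],t[0]])
    s=np.arange(-wid,wid+.01,.25);out=[]
    for k in np.linspace(.05,.95,N):
        c=p+(q-p)*k;xy=c+s[:,None]*nn
        v=cv2.remap(im.astype(np.float32),xy[:,0].astype(np.float32)[None],xy[:,1].astype(np.float32)[None],1)[0]
        g=np.gradient(cv2.GaussianBlur(v[None],(0,0),2)[0]);g=g*pol if pol else abs(g)
        out.append(c+s[g.argmax()]*nn)
    W=np.array([onz(n,*o,z)[:2] for o in out])
    l=cv2.fitLine(W.astype(np.float32),cv2.DIST_HUBER,0,.001,.001).ravel()
    return l
E
python3 - <<'E'
from m import *
t=manip.capture("top").astype(float);s=manip.capture("side")
print("tri",tri((146.5,258.1),(303.4,283.6)), onz("top",146.5,258.1,.095),onz("side",303.4,283.6,.095))
h=cv2.cvtColor(t.astype(np.uint8),cv2.COLOR_RGB2HSV)
for v in(120,160,200):
    m=((h[...,0]<14)&(h[...,1]>150)&(h[...,2]>v)).astype(np.uint8); m[:,:100]=0;m[:,200:]=0;m[:240]=0
    c=max(cv2.findContours(m,0,1)[0],key=cv2.contourArea);r=cv2.minAreaRect(c);print(v,r,onz("top",*r[0],.095), m.sum())
C=lambda a,b:((a/6+230-.42),(b/6+155-.42))
g=t.mean(2);B=t[...,2];RB=t[...,0]-t[...,2]
def rep(n,l,y0):
    d=l[:2]*np.sign(l[1]);print(n,"yaw",round(float(np.arctan2(-d[0],d[1])),4),"pt",np.round(l[2:],4))
E_={"brk_face":(RB,C(60,254),C(508,240),.042),
"brk_front":(RB,C(60,243),C(508,230),.042),
"wall_in":(RB,C(50,495),C(520,480),.040),
"wall_near":(RB,C(52,530),C(540,505),.040),
"sink_near":(g,C(100,404),C(495,382),.040),
"sink_far":(g,C(95,268),C(490,250),.040),
"thick":(g,C(80,412),C(280,408),.040),
"thin":(g,C(300,464),C(500,456),.040),
"board_far":(RB,C(60,78),C(120,76),.02)}
for k,(im,p,q,z) in E_.items(): rep(k,fitedge(im,"top",p,q,z,wid=2.0),0)
for nm,p,z in(("brkL",(57,250),.042),("brkR",(510,236),.042),("thickL",(76,415),.04),("thickR",(284,408),.04),("thinL",(298,464),.04),("thinR",(504,458),.04),("sinkNL",(92,403),.04),("sinkNR",(505,382),.04),("sinkFL",(83,270),.04),("sinkFR",(497,248),.04)):
    print(nm,np.round(onz("top",*C(*p),z),4))
st=manip.sense();print(R.from_rotvec(st["tool_rot"]).as_matrix().round(3))
E
```

```text
tri (array([0.4381131 , 0.32387327, 0.09062633]), np.float64(0.0002365043819284438)) [0.43817559 0.32253995 0.095     ] [0.43719529 0.32820339 0.095     ]
120 ((145.30001831054688, 257.9000244140625), (15.652474403381348, 7.602630615234375), 26.56505012512207) [0.43857767 0.3251721  0.095     ] 61
160 ((145.07191467285156, 257.9417724609375), (14.48310375213623, 7.448452949523926), 24.443954467773438) [0.43848116 0.3256665  0.095     ] 50
200 ((142.37998962402344, 255.16000366210938), (6.40000057220459, 3.799999952316284), 36.869895935058594) [0.44444446 0.33174853 0.095     ] 38
brk_face yaw 0.0424 pt [0.5821 0.0411]
brk_front yaw 0.0455 pt [0.5874 0.0581]
wall_in yaw 0.0432 pt [0.4906 0.0398]
wall_near yaw 0.0545 pt [0.4769 0.0353]
sink_near yaw 0.0707 pt [0.5288 0.0079]
sink_far yaw 0.068 pt [0.5781 0.0378]
thick yaw 0.0552 pt [0.5187 0.0813]
thin yaw 0.0519 pt [ 0.5016 -0.0026]
board_far yaw 0.042 pt [0.6527 0.1185]
brkL [0.581  0.1288 0.042 ]
brkR [ 0.5886 -0.046   0.042 ]
thickL [0.5175 0.1204 0.04  ]
thickR [0.5212 0.0404 0.04  ]
thinL [0.4997 0.0347 0.04  ]
thinR [ 0.503  -0.0445  0.04  ]
sinkNL [0.5222 0.1144 0.04  ]
sinkNR [ 0.5322 -0.0447  0.04  ]
sinkFL [0.5736 0.1188 0.04  ]
sinkFR [ 0.584  -0.0412  0.04  ]
[[ 0.895  0.446 -0.   ]
 [ 0.446 -0.895  0.001]
 [ 0.    -0.001 -1.   ]]
```

```bash
P="python3 -m pendant"
$P '[[0.0335,-0.026,-0.003,0,0,0],[0.067,-0.052,-0.006,0,0,0],[0.1005,-0.078,-0.009,0,0,0],[0.134,-0.104,-0.012,0,0,0],[0.168,-0.13,-0.015,0,0,0]]' -1 20 | tail -c 400
$P '[[0.0335,-0.026,-0.003,0,0,0],[0.067,-0.052,-0.006,0,0,0],[0.1005,-0.078,-0.009,0,0,0],[0.134,-0.104,-0.012,0,0,0],[0.168,-0.13,-0.015,0,0,0]]' | tail -c 400
$P '[[0.0335,-0.026,-0.003,0,0,-0.178],[0.067,-0.052,-0.006,0,0,-0.357],[0.1005,-0.078,-0.009,0,0,-0.536],[0.134,-0.104,-0.012,0,0,-0.714],[0.168,-0.13,-0.015,0,0,-0.893]]' | tail -c 400
$P '[[0.0456,-0.0281,0.0075,0,0,0],[0.0912,-0.0562,0.015,0,0,0],[0.1368,-0.0843,0.0225,0,0,0],[0.1824,-0.1124,0.03,0,0,0],[0.228,-0.1405,0.0375,0,0,0]]' | tail -c 400
$P '[[0.0456,-0.0281,0.0075,0,0,0],[0.0912,-0.0562,0.015,0,0,0],[0.1368,-0.0843,0.0225,0,0,0],[0.1824,-0.1124,0.03,0,0,0],[0.228,-0.1405,0.0375,0,0,0]]' | tail -c 400
python3 - <<'E'
from h import *
t=manip.capture("top");s=manip.sense();print(s["clock"],s["tool_pos"],R.from_rotvec(s["tool_rot"]).as_matrix().round(3).tolist(),s["joints"],s["wrist_force"])
print(pix("side",s["tool_pos"]),pix("top",s["tool_pos"]))
a=cv2.resize(t[200:310,80:220],None,fx=3,fy=3);b=cv2.resize(manip.capture("side")[170:350,220:400],(330,330))
cv2.imwrite("pics/a.png",cv2.cvtColor(np.hstack([a,b]),cv2.COLOR_RGB2BGR))
E
```

```text
clock: 0.8
tool_pos: [0.3533, -0.4049, 0.2259]
tool_rot: [3.058, 0.72, 0.0]
wrist_force: [0.8, -0.0, -0.4]
width: 0.0872
gripper_force: 0.0
clock: 1.3
tool_pos: [0.4272, -0.2519, 0.238]
tool_rot: [3.058, 0.72, 0.0]
wrist_force: [1.3, 0.0, -0.1]
width: 0.0874
gripper_force: 0.0
clock: 1.8
tool_pos: [0.501, -0.0987, 0.25]
tool_rot: [2.619, 1.735, 0.0]
wrist_force: [-0.3, -0.6, 0.2]
width: 0.087
gripper_force: 0.0
clock: 2.3
tool_pos: [0.4691, 0.1136, 0.2197]
tool_rot: [2.624, 1.727, 0.001]
wrist_force: [0.9, 0.5, 0.2]
width: 0.0869
gripper_force: 0.0
clock: 2.8
tool_pos: [0.4379, 0.3257, 0.1896]
tool_rot: [2.624, 1.727, 0.001]
wrist_force: [-0.1, 0.1, -0.2]
width: 0.087
gripper_force: 0.0
2.85 [0.43667075 0.33158767 0.18898713] [[0.393, 0.92, -0.0], [0.92, -0.393, 0.005], [0.005, -0.002, -1.0]] [0.44277959 0.45511549 1.65514484 0.00563753 1.02910256 0.84348499] [0.91338891 3.79653139 0.10142603]
(np.float64(304.1182153245953), np.float64(239.50538804275567)) (np.float64(127.6488259037393), np.float64(260.5800275224604))
```

View pics/a.png

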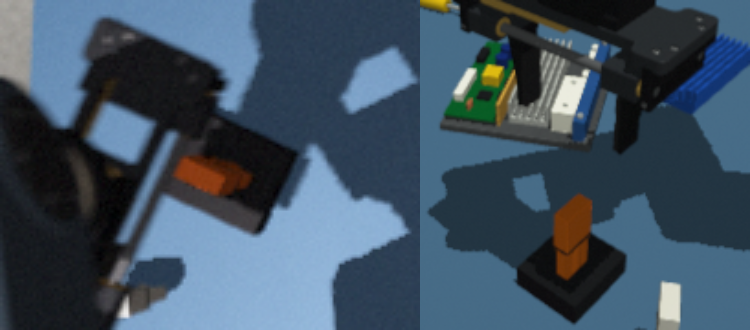

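The picture shows the gripper open above the rack, with its fingers either side of the spacer's closing direction. Next I descend, then close.

```bash
P="python3 -m pendant"
$P '[[0,0,0.02,0,0,0],[0,0,0.04,0,0,0],[0,0,0.06,0,0,0],[0,0,0.075,0,0,0],[0,0,0.075,0,0,0]]' 
$P '[[0,0,0.02,0,0,0],[0,0,0.04,0,0,0],[0,0,0.06,0,0,0],[0,0,0.074,0,0,0],[0,0,0.074,0,0,0]]'
python3 - <<'E'
from h import *
s=manip.sense();print(s["clock"],s["tool_pos"],R.from_rotvec(s["tool_rot"]).as_matrix().round(3).tolist(),s["wrist_force"])
im=manip.capture("side");crop(im,230,190,150,150,4,"pics/b.png")
E
```

```text
clock: 3.4
tool_pos: [0.4375, 0.3228, 0.1283]
tool_rot: [-2.624, -1.726, 0.006]
wrist_force: [-0.0, -1.1, 0.6]
width: 0.087
gripper_force: 0.0
clock: 3.9
tool_pos: [0.4379, 0.3234, 0.0697]
tool_rot: [-2.624, -1.727, 0.003]
wrist_force: [-0.0, -0.5, 0.0]
width: 0.0867
gripper_force: 0.0
3.9 [0.43786908 0.3233813  0.06971699] [[0.396, 0.918, -0.002], [0.918, -0.396, -0.001], [-0.002, -0.001, -1.0]] [-0.02966756 -0.46406959  0.02493865]
```

View pics/b.png

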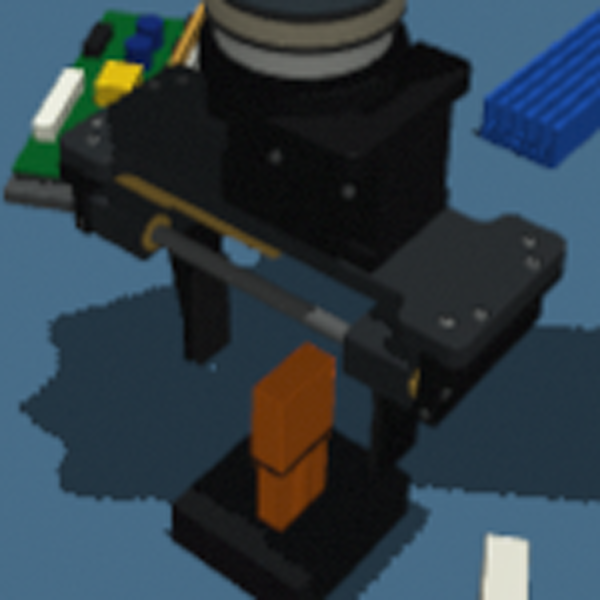

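The picture shows the spacer between the two fingers, but the tip midpoint looks slightly off along the spacer's long axis. I check this numerically.

Run:
```python
from h import *
s=manip.sense();p=s["tool_pos"];M=R.from_rotvec(s["tool_rot"]).as_matrix()
c=lambda q:(np.array(pix("side",q))-[230,190])*4
for sg in(-1,1): print("tip inner",c(p+M@[0,sg*.0435,.017]),"outer",c(p+M@[0,sg*.0585,.017]))
for z in(.095,.050,.025): print(z,[c([.4379+M[0,0]*a+M[0,1]*b,.3234+M[1,0]*a+M[1,1]*b,z]).round().tolist() for a,b in((0,0),(.018,.008),(.018,-.008),(-.018,.008),(-.018,-.008))])
```

```text
tip inner [376.12731089 488.13510809] outer [406.59400404 506.4832745 ]
tip inner [213.90804108 390.44068017] outer [188.20494735 374.96132904]
0.095 [[295.0, 366.0], [252.0, 382.0], [283.0, 400.0], [306.0, 334.0], [337.0, 351.0]]
0.05 [[293.0, 443.0], [252.0, 459.0], [282.0, 477.0], [304.0, 410.0], [333.0, 427.0]]
0.025 [[292.0, 483.0], [252.0, 499.0], [281.0, 518.0], [303.0, 450.0], [332.0, 468.0]]
```

```bash
python3 - <<'E'
from h import *
im=manip.capture("side")
print(im[268:292,274:292].sum(2))
E
python3 -m pendant '[[0,0,0,0,0,0],[0,0,0,0,0,0],[0,0,0,0,0,0],[0,0,0,0,0,0],[0,0,0,0,0,0]]' 1 15
python3 -m pendant '[[0,0,0,0,0,0],[0,0,0,0,0,0],[0,0,0,0,0,0],[0,0,0,0,0,0],[0,0,0,0,0,0]]' 1 15
python3 - <<'E'
from h import *
im=manip.capture("side");g=np.clip(im.astype(int)*2,0,255).astype(np.uint8);crop(g,260,220,100,110,5,"pics/c.png")
E
```

```text
[[140  77  40  47  59  55  52  56  57  49  56  59  73 120 153 154 156 154]
 [140  83  37  47  57  59  53  55  54  55  53  55  73 120 159 153 156 154]
 [143  82  34  39  57  48  55  58  48  54  53  52  70 120 154 155 154 157]
 [139  80  37  45  56  52  61  53  52  59  54  51  71 120 155 155 155 152]
 [144 103  35  41  61  58  52  55  53  57  54  46  69 123 155 154 154 155]
 [147 103  35  42  55  59  53  57  54  59  53  54  71 123 157 154 152 156]
 [146 109  32  43  57  53  47  58  50  57  55  56  68 118 152 156 155 156]
 [145 109  31  42  53  57  52  49  49  59  53  69 101 141 157 154 155 152]
 [147 106  33  36  53  59  59  51  51  56  65 109 140 155 158 160 155 154]
 [148 107  37  40  54  53  53  53  55  66 105 143 155 155 156 155 159 155]
 [150 126  26  32  58  52  55  56  64 106 143 157 155 156 151 155 153 153]
 [157 142  69  61  81  57  53  71 117 144 155 155 155 152 157 157 155 153]
 [153 155 134 135 128  86  92 136 149 156 155 154 157 153 155 155 150 153]
 [157 156 151 155 150 136 142 156 194 245 153 154 154 156 154 153 153 153]
 [155 154 155 154 157 154 154 156 213 285 155 157 
[... 280 characters left out ...]
154 155 156 156 153 155 155 157 156 155 155]
 [153 154 153 153 157 153 158 154 156 155 153 155 153 154 154 154 157 153]
 [157 154 155 153 155 157 156 155 155 156 153 155 156 154 155 154 157 153]
 [156 157 155 152 154 154 154 155 156 154 152 158 154 154 156 157 150 155]
 [157 156 156 154 153 152 151 155 153 154 156 160 155 154 156 154 159 159]
 [156 153 153 156 153 155 156 154 156 156 156 153 154 157 156 154 155 152]]
clock: 4.5
tool_pos: [0.4384, 0.324, 0.0707]
tool_rot: [2.624, 1.727, 0.0]
wrist_force: [-0.5, 0.6, -0.2]
width: 0.055
gripper_force: 0.0
clock: 5.0
tool_pos: [0.4384, 0.3239, 0.0705]
tool_rot: [-2.624, -1.727, 0.0]
wrist_force: [-0.1, -0.1, 0.0]
width: 0.016
gripper_force: 15.0
```

View pics/c.png

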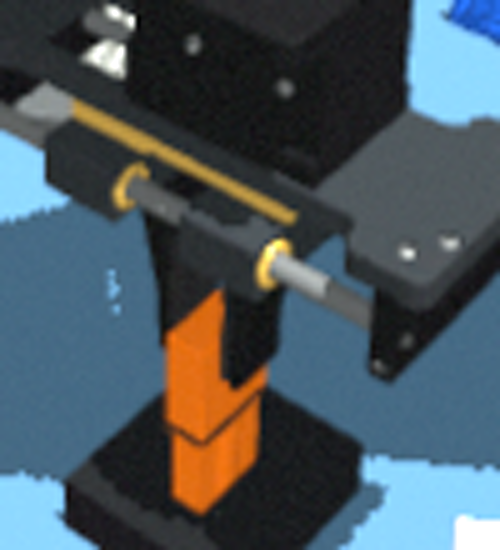

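Gripped: width is 16.0 mm, and the picture shows the fingers on the spacer above its black line. Next I lift it straight out and carry it over the gap.

```bash
P="python3 -m pendant"
$P '[[0,0,-0.01,0,0,0],[0,0,-0.03,0,0,0],[0,0,-0.06,0,0,0],[0,0,-0.095,0,0,0],[0,0,-0.125,0,0,0]]' 1 45
$P '[[-0.02,0.015,0,0,0,0],[-0.055,0.042,0,0,0,0],[-0.09,0.068,0,0,0,0],[-0.125,0.0947,0,0,0,0],[-0.1588,0.1203,0,0,0,0]]' 
$P '[[-0.035,0.0265,0,0,0,-0.115],[-0.07,0.053,0,0,0,-0.23],[-0.105,0.0795,0,0,0,-0.345],[-0.14,0.106,0,0,0,-0.46],[-0.1588,0.1203,0,0,0,-0.574]]'
$P '[[0,0,0,0,0,0],[0,0,0,0,0,0],[0,0,0,0,0,0],[0,0,0,0,0,0],[0,0,0,0,0,0]]'
python3 - <<'E'
from h import *
s=manip.sense();print(s["joints"],R.from_rotvec(s["tool_rot"]).as_matrix().round(4).tolist())
a=cv2.resize(manip.capture("top")[150:260,220:340],(400,367));b=cv2.resize(manip.capture("side")[120:260,215:355],(367,367))
cv2.imwrite("pics/d.png",cv2.cvtColor(np.hstack([a,b]),cv2.COLOR_RGB2BGR))
M=R.from_rotvec(s["tool_rot"]).as_matrix();p=s["tool_pos"]
for a_,c_ in((.018,.024),(-.018,.024),(.018,-.061),(-.018,-.061)):
  print(a_,c_,[((np.array(pix("side",p+M@[a_,b_,-c_]))-[215,120])*367/140).round().tolist() for b_ in(-.008,.008)])
E
```

```text
clock: 5.55
tool_pos: [0.4384, 0.324, 0.1722]
tool_rot: [2.624, 1.727, 0.001]
wrist_force: [0.5, -0.3, -0.6]
width: 0.0158
gripper_force: 45.0
clock: 6.05
tool_pos: [0.4766, 0.1679, 0.1712]
tool_rot: [2.624, 1.727, 0.001]
wrist_force: [0.6, 0.4, -0.4]
width: 0.0154
gripper_force: 45.0
clock: 6.55
tool_pos: [0.5156, 0.0118, 0.1712]
tool_rot: [2.169, 2.27, 0.001]
wrist_force: [0.7, 0.1, -0.9]
width: 0.0162
gripper_force: 45.0
clock: 7.05
tool_pos: [0.5143, 0.0155, 0.1706]
tool_rot: [-2.17, -2.271, 0.0]
wrist_force: [-0.1, 0.7, -1.1]
width: 0.0158
gripper_force: 45.0
[-1.87445627e-01  4.40753611e-01  1.75266490e+00  1.46405705e-04
  9.48364346e-01 -2.32908685e-01] [[-0.0454, 0.999, -0.0002], [0.999, 0.0454, 0.0002], [0.0002, -0.0002, -1.0]]
0.018 0.024 [[242.0, 76.0], [223.0, 74.0]]
-0.018 0.024 [[250.0, 58.0], [232.0, 56.0]]
0.018 -0.061 [[240.0, 166.0], [222.0, 164.0]]
-0.018 -0.061 [[248.0, 146.0], [230.0, 144.0]]
```

View pics/d.png

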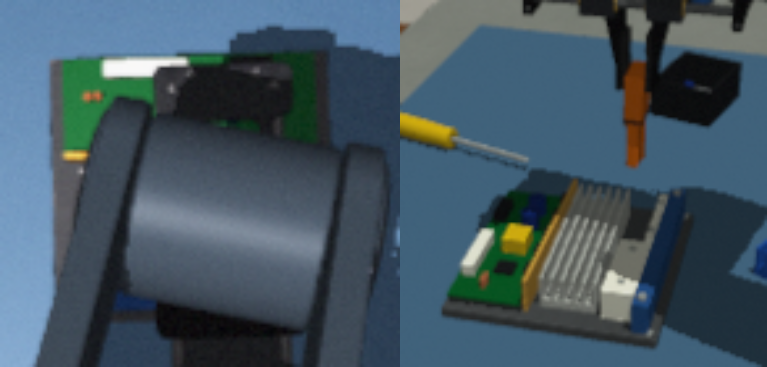

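The side picture shows the spacer upright in the grip, with its lower end at about (635,165). That matches the predicted position. I lower it to just above the jaws and check the fit.

```bash
P="python3 -m pendant"
$P '[[0,0,0.018,0,0,0],[0,0,0.036,0,0,0],[0,0,0.055,0,0,0],[0,0,0.073,0,0,0],[0,0,0.073,0,0,0]]'
python3 - <<'E'
from h import *
s=manip.sense();M=R.from_rotvec(s["tool_rot"]).as_matrix();p=s["tool_pos"]
im=manip.capture("side");crop(im,260,165,80,80,7,"pics/e.png")
c=lambda q:((np.array(pix("side",q))-[260,165])*7).round().tolist()
for b in(-.008,.008): print("bottom near",c(p+M@[.018,b,.061]))
ax=np.array([.999,.044,0]);ay=np.array([-.044,.999,0])
J=np.array([.5821-.03*1+.044*0.0016,.0395,0])  # jig origin guess
q=lambda x,y,z:c(J+ax*x+ay*y+[0,0,z])
for n,x,y in(("thin face in",-.054,-.002),("thin face out",-.054,-.082),("thick face L",-.033,.082),("thick R",-.033,.002),("brkL",.03,.088),("wallL",-.062,.1)): print(n,q(x,y,.042 if 'brk' in n else .04))
for n,w in(("sinkNL",[.5222,.1144,.04]),("sinkNR",[.5322,-.0447,.04]),("sink@y",[.5283,.0145,.04]),("sinkFL",[.5736,.1188,.04])): print(n,c(w))
E
```

```text
clock: 7.65
tool_pos: [0.5132, 0.0149, 0.1106]
tool_rot: [-2.169, -2.268, 0.004]
wrist_force: [-0.6, 0.9, -0.6]
width: 0.0157
gripper_force: 45.0
bottom near [327.0, 283.0]
bottom near [280.0, 277.0]
thin face in [341.0, 313.0]
thin face out [384.0, 193.0]
thick face L [223.0, 450.0]
thick R [278.0, 312.0]
brkL [25.0, 428.0]
wallL [302.0, 497.0]
sinkNL [208.0, 436.0]
sinkNR [302.0, 181.0]
sink@y [271.0, 268.0]
sinkFL [49.0, 418.0]
```

View pics/e.png

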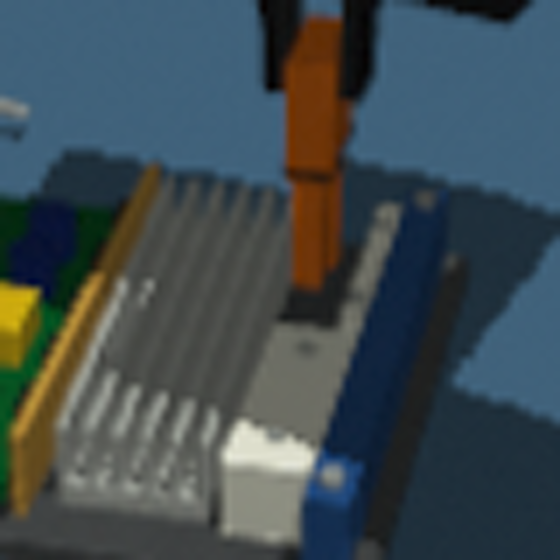

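The picture shows the spacer's lower end (293–325, 285) above the dark wide gap (283–345), between the heat sink's back face and the thin jaw, clear of both. I lower it in.

```bash
P="python3 -m pendant"
$P '[[0,0,0.006,0,0,0],[0,0,0.012,0,0,0],[0,0,0.018,0,0,0],[0,0,0.024,0,0,0],[0,0,0.024,0,0,0]]'
$P '[[0,0,0.006,0,0,0],[0,0,0.012,0,0,0],[0,0,0.018,0,0,0],[0,0,0.023,0,0,0],[0,0,0.023,0,0,0]]'
```

```text
clock: 8.2
tool_pos: [0.5142, 0.0145, 0.0923]
tool_rot: [-2.171, -2.269, 0.001]
wrist_force: [-0.3, 0.7, -0.2]
width: 0.0159
gripper_force: 45.0
clock: 8.7
tool_pos: [0.5142, 0.0145, 0.0739]
tool_rot: [-2.171, -2.269, 0.001]
wrist_force: [0.6, -0.2, -0.8]
width: 0.0157
gripper_force: 45.0
```

```bash
P="python3 -m pendant"
$P '[[0,0.002,0,0,0,0],[0,0.004,0,0,0,0],[0,0.006,0,0,0,0],[0,0.007,0,0,0,0],[0,0.007,0,0,0,0]]' - 55
$P '[[0,0.001,0,0,0,0],[0,0.002,0,0,0,0],[0,0.003,0,0,0,0],[0,0.004,0,0,0,0],[0,0.004,0,0,0,0]]' | sed -n '2,4p'
$P '[[0,0.0005,0,0,0,0],[0,0.001,0,0,0,0],[0,0.0015,0,0,0,0],[0,0.002,0,0,0,0],[0,0.002,0,0,0,0]]'| sed -n '2,4p'
```

```text
clock: 9.2
tool_pos: [0.5206, 0.0147, 0.0747]
tool_rot: [2.171, 2.27, 0.0]
wrist_force: [0.1, -0.1, -1.2]
width: 0.0157
gripper_force: 55.0
tool_pos: [0.5231, 0.0149, 0.0744]
tool_rot: [-2.171, -2.27, 0.001]
wrist_force: [-1.0, -0.1, -1.2]
tool_pos: [0.5249, 0.0149, 0.0745]
tool_rot: [-2.171, -2.27, 0.0]
wrist_force: [-0.9, 0.1, -1.1]
```

Pushing has started. I continue in 1 mm steps and watch the force.

```bash
P="python3 -m pendant"
$P '[[0,0.0005,0,0,0,0],[0,0.001,0,0,0,0],[0,0.0013,0,0,0,0],[0,0.0013,0,0,0,0],[0,0.0013,0,0,0,0]]'| sed -n '2,4p'
$P '[[0,0.0005,0,0,0,0],[0,0.001,0,0,0,0],[0,0.0013,0,0,0,0],[0,0.0013,0,0,0,0],[0,0.0013,0,0,0,0]]'| sed -n '2,4p'
```

```text
tool_pos: [0.5257, 0.0151, 0.0745]
tool_rot: [-2.171, -2.269, 0.0]
wrist_force: [-1.7, 0.8, -0.5]
tool_pos: [0.5273, 0.015, 0.0746]
tool_rot: [2.172, 2.27, 0.0]
wrist_force: [-1.9, 0.7, -0.5]
```

```bash
P="python3 -m pendant"
$P '[[0,0.0005,0,0,0,0],[0,0.001,0,0,0,0],[0,0.0013,0,0,0,0],[0,0.0013,0,0,0,0],[0,0.0013,0,0,0,0]]'| sed -n '2,4p'
$P '[[0,0.0005,0,0,0,0],[0,0.001,0,0,0,0],[0,0.0013,0,0,0,0],[0,0.0013,0,0,0,0],[0,0.0013,0,0,0,0]]'| sed -n '2,4p'
python3 - <<'E'
from m import *
s=manip.capture("side");t=manip.capture("top")
# gap between brass and sink in top view near visible left end
for im,n in((t,"top"),): print(im[190:202,244:262].sum(2))
E
```

```text
tool_pos: [0.5276, 0.0151, 0.0745]
tool_rot: [-2.171, -2.269, 0.001]
wrist_force: [-3.6, 0.1, 1.3]
tool_pos: [0.5278, 0.0152, 0.0743]
tool_rot: [-2.17, -2.269, 0.003]
wrist_force: [-5.0, -1.1, 0.8]
[[258 258 259 260 257 261 252 260 231 166 191 204 211 202 201 206 204 211]
 [266 259 270 261 257 256 260 253 192 199 219 207 197 200 197 213 208 209]
 [268 270 259 260 251 247 229 213 195 214 210 204 191 194 208 202 207 206]
 [263 267 252 220 217 187 119 127 150 225 201 204 203 201 209 205 203 200]
 [221 221 201 111 150 152 154 149 158 218 206 204 212 208 210 204 202 207]
 [385 381 377 381 396 396 354 163 184 201 203 200 199 201 207 203 191 197]
 [572 570 609 609 607 604 554 195 208 201 205 198 202 197 198 188 206 193]
 [579 639 689 685 660 646 583 146 200 202 192 202 208 197 196 197 211 190]
 [545 685 693 676 612 601 537 191 212 194 206 201 201 204 201 203 201 184]
 [387 553 563 420 430 400 286 184 244 209 211 201 206 205 206 205 207 182]
 [451 701 713 482 476 426 192 172 208 196 204 196 196 206 218 208 198 176]
 [521 709 726 670 661 550 148 187 202 203 204 198 207 200 205 204 194 157]]
```

```bash
P="python3 -m pendant"
$P '[[0,0.0005,0,0,0,0],[0,0.001,0,0,0,0],[0,0.0015,0,0,0,0],[0,0.002,0,0,0,0],[0,0.0025,0,0,0,0]]'| sed -n '2,4p'
$P '[[0,0.0005,0,0,0,0],[0,0.001,0,0,0,0],[0,0.0015,0,0,0,0],[0,0.002,0,0,0,0],[0,0.0025,0,0,0,0]]'| sed -n '2,4p'
$P '[[0,0.0005,0,0,0,0],[0,0.001,0,0,0,0],[0,0.0015,0,0,0,0],[0,0.002,0,0,0,0],[0,0.0025,0,0,0,0]]'| sed -n '2,6p'
```

```text
tool_pos: [0.5282, 0.0153, 0.074]
tool_rot: [-2.168, -2.267, 0.007]
wrist_force: [-8.1, -0.8, 1.8]
tool_pos: [0.5285, 0.0156, 0.0737]
tool_rot: [-2.165, -2.265, 0.01]
wrist_force: [-9.4, -2.0, 2.3]
tool_pos: [0.5288, 0.0158, 0.0734]
tool_rot: [-2.163, -2.264, 0.014]
wrist_force: [-11.1, -2.9, 3.4]
width: 0.0155
gripper_force: 55.2
```

```bash
P="python3 -m pendant"
$P '[[0,0.0005,-0.0004,0,0,0],[0,0.001,-0.0008,0,0,0],[0,0.0015,-0.0012,0,0,0],[0,0.002,-0.0012,0,0,0],[0,0.0025,-0.0012,0,0,0]]'
python3 - <<'E'
from h import *
s=manip.sense();M=R.from_rotvec(s["tool_rot"]).as_matrix();print(M.round(4).tolist())
im=manip.capture("side");im2=manip.capture("top")
a=cv2.resize(im[175:245,255:335],None,fx=6,fy=6,interpolation=cv2.INTER_CUBIC);b=cv2.resize(im2[180:250,230:280],None,fx=6,fy=6,interpolation=cv2.INTER_CUBIC)
cv2.imwrite("pics/f.png",cv2.cvtColor(np.hstack([a,b]),cv2.COLOR_RGB2BGR))
E
```

```text
clock: 14.3
tool_pos: [0.5291, 0.0159, 0.0735]
tool_rot: [-2.16, -2.262, 0.018]
wrist_force: [-12.5, -2.0, -0.7]
width: 0.0154
gripper_force: 55.2
[[-0.0458, 0.9988, -0.0179], [0.9989, 0.0458, 0.001], [0.0019, -0.0179, -0.9998]]
```

View pics/f.png

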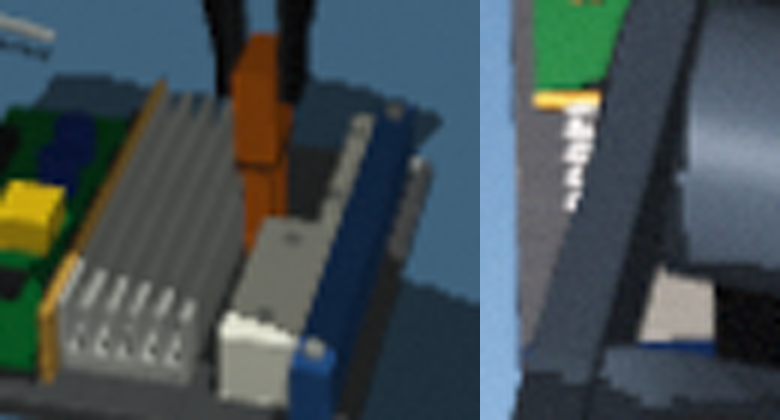

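The last picture shows the heat sink's left end tight against the brass in both views: (75,260) in the side half and (580,100) in the top half. The spacer is deep in the gap. I take out the roughly 1° of lean and bring the push to about 15 N.

```bash
P="python3 -m pendant"
$P '[[0,0,0,-0.005,0,0],[0,0,0,-0.01,0,0],[0,0,0,-0.015,0,0],[0,0,0,-0.02,0,0],[0,0,0,-0.025,0,0]]'
$P '[[0,0,0,0,0,0],[0,0,0,0,0,0],[0,0,0,0,0,0],[0,0,0,0,0,0],[0,0,0,0,0,0]]'
python3 - <<'E'
from m import *
s=manip.sense();print(R.from_rotvec(s["tool_rot"]).as_matrix().round(4).tolist())
im=manip.capture("side").astype(float)
C=lambda a,b:(a/6+255-.42,b/6+175-.42)
for n,p,q,ch in(("brass",C(78,258),C(165,92),im[...,0]-im[...,2]),("sink back",C(205,290),C(240,190),im.mean(2))):
    l=fitedge(ch,"side",p,q,.04,wid=1.5);d=l[:2]*np.sign(l[1]);print(n,np.arctan2(-d[0],d[1]),l[2:])
E
```

```text
clock: 14.9
tool_pos: [0.5284, 0.0159, 0.0734]
tool_rot: [-2.169, -2.271, -0.003]
wrist_force: [-13.6, -3.4, -0.3]
width: 0.0155
gripper_force: 55.2
clock: 15.4
tool_pos: [0.5284, 0.0159, 0.0734]
tool_rot: [-2.169, -2.271, -0.003]
wrist_force: [-12.8, -2.6, -0.5]
width: 0.0153
gripper_force: 55.2
[[-0.046, 0.9989, 0.0004], [0.9989, 0.046, 0.0021], [0.002, 0.0005, -1.0]]
brass 0.036635716 [0.5832871 0.033334 ]
sink back 0.03675385 [0.531647   0.06330036]
```

Upright again. The sink's back edge is parallel to the brass (0.0368 vs 0.0366 rad) and 50.6 mm from it, against a 50 mm sink, so it is flush. I add a last bit of push and hand the job in.

```bash
python3 -m pendant '[[0,0.0005,0,0,0,0],[0,0.001,0,0,0,0],[0,0.0015,0,0,0,0],[0,0.002,0,-0.002,0,0],[0,0.002,0,-0.003,0,0]]'
python3 -m pendant '[[0,0,0,0,0,0],[0,0,0,0,0,0],[0,0,0,0,0,0],[0,0,0,0,0,0],[0,0,0,0,0,0]]'
python3 -c "
from cell import manip
print(manip.job_done())"
```

```text
clock: 15.95
tool_pos: [0.5288, 0.0162, 0.0732]
tool_rot: [-2.168, -2.271, -0.003]
wrist_force: [-14.8, -3.2, 0.9]
width: 0.0155
gripper_force: 55.3
clock: 16.45
tool_pos: [0.5288, 0.0162, 0.0732]
tool_rot: [-2.168, -2.271, -0.003]
wrist_force: [-15.0, -3.5, 0.1]
width: 0.0152
gripper_force: 55.3
the job is handed in; nothing more can be done
None
```

I handed the job in at about 16.5 s: the orange spacer is gripped upright and deep in the wide gap, pressing the heat sink against the brass bracket with about 15 N, and by my measurements it is flush along its length.

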